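# Complete the round dish of reagent bottles

### The job

Two small white-capped amber dropper bottles were left standing on the bench: put them into the two empty places of the round metal dish, one in each, so that all seven bottles of the set stand upright on its floor. Set them down gently rather than dropping them in, and leave the one larger dropper bottle where it is.

Things in the scene. Friction and masses are not known exactly. Their poses are not given: they have to be found in the camera images.
- dish: fixed round aluminium dish, inside 160 mm across, rim 24 mm high, floor 5 mm above its underside (origin at the underside's centre, z up). Places: centre and six round it, 50 mm out; five hold fixed bottles like dropper_1. Empty, with a flat dark ring: at x = +50 and x = -50 mm, y = 0, about 12 mm play; beside them fingers have most room along the dish's y. Yaw varies
- dropper_1: one of the two small dropper bottles to put in: amber bottle, loose, 40 to 85 g: body 36 mm across, 40 mm high; sloping shoulder to 54 mm; then a straight white cap 20 mm across (grip it there) up to 94 mm. Origin: centre of the underside, z up; round, yaw of no matter. Starts upright on the bench outside the dish
- dropper_2: the other small dropper bottle to put in, alike: amber bottle, loose, 40 to 85 g: body 36 mm across, 40 mm high; sloping shoulder to 54 mm; then a straight white cap 20 mm across (grip it there) up to 94 mm. Origin: centre of the underside, z up; round, yaw of no matter. Starts upright on the bench outside the dish
- big_dropper: the larger dropper bottle, which stays on the bench: same shape and colours, but body 54 mm across and 62 mm high, shoulder up to 82 mm, cap 28 mm across, 130 mm high in all; about 180 g, loose. Origin at the centre of its underside, z up
Things that resemble listed ones, but are neither listed nor needed, are in the scene too. Leave any yellow look-alike of the dish alone. Leave any purple look-alike of the dropper_1 alone.

How it is judged (in metres and radians):
At the end, for the whole second after the job is handed in: The two small dropper bottles stand at rest in the dish's two empty places, one in each, upright within 10 degrees, with their undersides on the dish floor (within 6 mm), anywhere within the play of the place (30 to 68 mm from the dish's centre along its x axis and within 30 mm across it) (((x of dropper_1 in the frame of dish between 0.03 and 0.068 m and y of dropper_1 in the frame of dish between -0.03 and 0.03 m and z of dropper_1 in the frame of dish between 0 and 0.011 m and angle between each of dropper_1, dropper_2's own z axis and vertical below 0.175 rad and linear speed of each of dropper_1, dropper_2 below 0.02 m/s and x of dropper_2 in the frame of dish between -0.068 and -0.03 m and y of dropper_2 in the frame of dish between -0.03 and 0.03 m and z of dropper_2 in the frame of dish between 0 and 0.011 m) or (x of dropper_1 in the frame of dish between -0.068 and -0.03 m and y of dropper_1 in the frame of dish between -0.03 and 0.03 m and z of dropper_1 in the frame of dish between 0 and 0.011 m and angle between each of dropper_1, dropper_2's own z axis and vertical below 0.175 rad and linear speed of each of dropper_1, dropper_2 below 0.02 m/s and x of dropper_2 in the frame of dish between 0.03 and 0.068 m and y of dropper_2 in the frame of dish between -0.03 and 0.03 m and z of dropper_2 in the frame of dish between 0 and 0.011 m))); the robot touches nothing.
It fails at once if a small bottle is dropped into the dish: it falls free of the fingers over the dish with its underside more than 30 mm above the dish floor ((horizontal distance between dropper_1 and dish below 0.085 m and z of dropper_1 in the frame of dish above 0.035 m and contact force between dropper_1 and the fingers below 0.01 N and linear speed of dropper_1 above 0.15 m/s) or (horizontal distance between dropper_2 and dish below 0.085 m and z of dropper_2 in the frame of dish above 0.035 m and contact force between dropper_2 and the fingers below 0.01 N and linear speed of dropper_2 above 0.15 m/s)).
It fails at once if the larger dropper bottle is shifted by more than 30 mm or tipped by more than 20 degrees (distance of big_dropper from where it was at the start of the episode above 0.03 m or angle between big_dropper's own z axis and vertical above 0.35 rad).
It also fails if it takes over 56 s, if anything falls off the work surface, if the arm or the gripper's body presses on something with over 40 N, if the wrist force passes 120 N, or if a joint passes its speed limit or range.

### The arm

A 6-joint arm with a two-finger parallel gripper is mounted at the origin on a cart in front of the work surface, level with it; the furniture and walls round the work are solid. World frame = base frame: x ahead of the robot, y to its left, z up, the work surface at z = 0. Lengths are in mm, angles in rad, forces in N, time in s.
With the tool pointing down it reaches from about 350 to 975 mm from the base axis. Payload 7.1 kg.
Tool frame: the origin (TCP) lies at the very end of the fingers, on their centre line; the grasp point (between the pads) lies 19 mm behind it (ctrl.grip_depth is the distance from the TCP to the grasp point, in mm); x points along the fingers, z is the direction in which the jaws open and shut, and the axes are right-handed (so a half turn about x gives the same grasp; the last joint's range is limited). The gripper opens to 88 mm and grips with 3 to 60 N. Pads are 20 mm wide; open, the fingers measure 115 mm over their backs; the gripper's body (75 mm by 178 mm) begins 61 mm behind the grasp point.
Start: joints at [1.318, 0.423, 1.63, -0, 1.089, -0.019], TCP at [144.766, 607.986, 222.675] pointing down, gripper open.
Joint ranges: [-3, 3], [-0.9, 2.11], [0.09, 2.58], [-1.31, 4.45], [0.11, 2.69], [-2.54, 2.54]. Speed limits (rad/s): [2.39, 2.39, 3.01, 3.14, 3.14, 3.14].

### API

Orientations are given as a rotation vector (axis times angle).
In Python, from workcell import ctrl gives the robot as it stands. The module is installed in compiled form; this text tells all that it offers.
- The arm moves only by the tool send_rows, never from a script. Its argument "rows" is a list of rows, each a list of 4 numbers: the shift along the tool's x, y, z in mm, then the turn about the tool's x in rad. In form: [[x, y, z, turn], ...]. A call has 1 to 10 rows; each row shifts and turns the pose as measured when the row begins, along the tool's axes as they then stand; what a row does not reach is not made up. A row lasts 1/12 s, in which the tool goes at most 41.7 mm and 7.16 degrees, less where a joint would pass 70% of its speed; a pose out of reach is approached as far as the arm can. A call with a gripper value outside its range is refused whole. "fingers" is the opening, from 0 (shut) to 1 (fully open), set as the call begins (left out, the last holds). The fingers move at their own pace and stop on an object; the grip force is fixed at half the most. Time passes only in rows, so rows that do not move let the fingers close. It gives the time, the measured TCP pose, the force and the opening at its end, in the units of the state.
- ctrl.get_obs(): the state, without advancing time (a new reading comes with each control period).
- ctrl.get_image(name): name is "scene" or "top" or "wrist"; returns a dict with "img" (480x640x3 uint8, red, green, blue), "depth" (480x640 float32, mm along the optical axis (not along the pixel's ray), 0 where there is no reading), "mtx" (3x3 intrinsics, pixels), "world_from_camera" (4x4, takes a point from camera to world coordinates). Camera axes: x right, y down, z forward; pixel columns grow to the right and rows downward; lengths in mm; the calibration is good to about 2 mm. A picture is of the moment at which its call begins.
- ctrl.close_job(): hands the job in, once; it reports no verdict.
The state is a dict: "t": time; "qpos": joint angles; "qvel": joint speeds; "joint_torque": joint torques, N m; "ee_pos": TCP position; "orientation": TCP orientation; "ft_force": force on the tool from outside, world axes, zero at the start; "moment": the same for the moment, N m; "width": finger opening in mm.
Only numpy, scipy, OpenCV 4.12 (cv2) and the standard library are available. Lean on these libraries where they do the work, as an engineer would, in place of code of your own. Each camera call takes 0.05 s, during which the arm holds its last target.

## Working session

There is one attempt and no reset: what is moved stays moved. The work goes in short steps, Python scripts to look and compute and a tool call to move; the robot and the scene stay as the last step left them, time stands still between calls to the robot, and variables do not carry over. Pictures are saved under pics/ and viewed, and the job is handed in when it is done.

Besides the shell and the picture viewer there is one more tool, called after "Call:" by a JSON object that holds its "op" and its "data", one argument or row to a line. send_rows: Moves the arm, as the interface text tells. Its arguments: {"type":"object","properties":{"rows":{"type":"array"},"fingers":{"type":"number"}},"required":["rows"]}

```bash
mkdir -p pics; python3 - <<'E'
from workcell import ctrl
import cv2,numpy as np
o=ctrl.get_obs()
for k in o: print(k,np.round(o[k],3))
for n in ("top","scene","wrist"):
    d=ctrl.get_image(n); cv2.imwrite(f"pics/{n}0.png",d["img"][:,:,::-1]); np.savez(f"pics/{n}0.npz",**d)
    print(n,d["mtx"].round(1).tolist(),d["world_from_camera"].round(3).tolist())
E
```

```text
t 0.0
qpos [ 1.318  0.424  1.631 -0.     1.089 -0.019]
qvel [ 0.    -0.002  0.001 -0.001  0.003  0.   ]
joint_torque [ 2.0000e-03 -5.4464e+01 -2.7367e+01  6.4000e-02  2.3000e-02 -0.0000e+00]
ee_pos [144.621 607.473 221.923]
orientation [-1.036  1.312  1.035]
ft_force [ 0.03  -0.776 -0.469]
moment [-0.01  -0.06   0.019]
width 88.101
top [[502.0, 0.0, 310.8], [0.0, 502.0, 246.1], [0.0, 0.0, 1.0]] [[-0.02, -0.996, 0.088, 498.383], [-1.0, 0.022, 0.022, -27.304], [-0.023, -0.087, -0.996, 1279.56], [0.0, 0.0, 0.0, 1.0]]
scene [[508.8, 0.0, 320.7], [0.0, 508.8, 238.3], [0.0, 0.0, 1.0]] [[0.689, -0.497, 0.527, -22.947], [-0.724, -0.456, 0.518, -627.693], [-0.017, -0.739, -0.674, 863.589], [0.0, 0.0, 0.0, 1.0]]
wrist [[338.5, 0.0, 320.1], [0.0, 338.5, 233.4], [0.0, 0.0, 1.0]] [[0.231, 0.944, 0.234, 81.656], [0.973, -0.224, -0.057, 623.948], [-0.001, 0.241, -0.97, 383.979], [0.0, 0.0, 0.0, 1.0]]
```

View pics/top0.png

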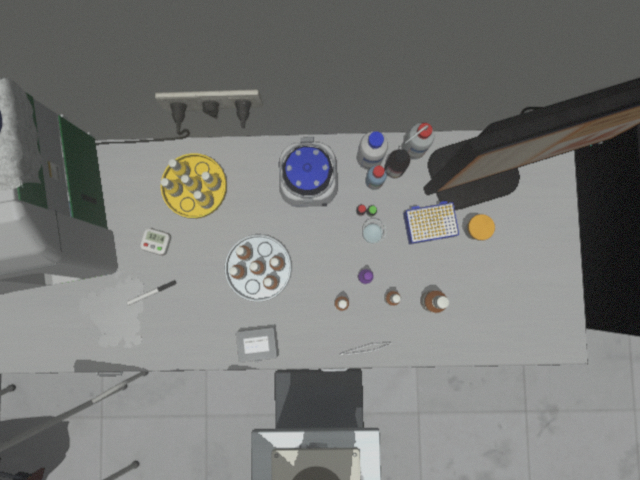

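View pics/scene0.png

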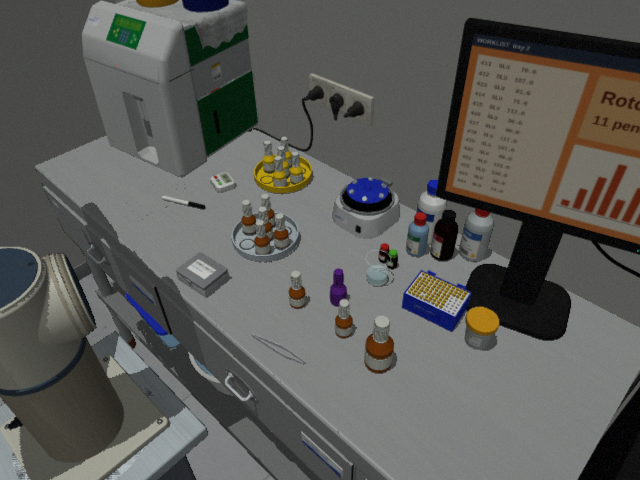

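View pics/wrist0.png

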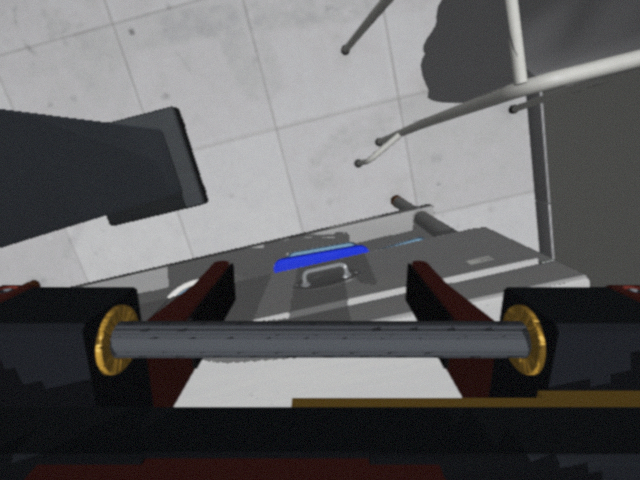

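The top view shows several candidates. The amber bottles with white caps are at (342,303), (392,297) and (436,300). The last is clearly larger, so it is big_dropper. Purple (366,276) is the decoy. The metal dish is at (259,267) with dark rings at (265,249) and (253,287), and the yellow dish (194,185) is a decoy. Next I'll measure them and check an enlarged crop.

```bash
cat > h.py <<'E'
import numpy as np,cv2
def load(n):
    d=np.load(f"pics/{n}.npz"); return d
def pts(d):
    K=d["mtx"];T=d["world_from_camera"];z=d["depth"]
    v,u=np.mgrid[0:480,0:640]
    P=np.stack([(u-K[0,2])/K[0,0]*z,(v-K[1,2])/K[1,1]*z,z],-1)
    return P@T[:3,:3].T+T[:3,3]
def plane(d,u,v,h):
    K=d["mtx"];T=d["world_from_camera"]
    r=T[:3,:3]@np.array([(u-K[0,2])/K[0,0],(v-K[1,2])/K[1,1],1]);t=(h-T[2,3])/r[2]
    return T[:3,3]+t*r
E
python3 - <<'E'
from h import *
for n in("top0","scene0"):
    d=load(n);P=pts(d);img=d["img"].astype(int)
    # cap tops: points with z in range
    for lo,hi,nm in((86,102,"small"),(120,140,"big")):
        m=((P[...,2]>lo)&(P[...,2]<hi)&(d["depth"]>0)&(P[...,0]>150)&(P[...,0]<700)&(abs(P[...,1])<450)).astype(np.uint8)
        k,l,s,c=cv2.connectedComponentsWithStats(m)
        for i in range(1,k):
            if s[i,4]>=8:
                q=P[l==i];print(n,nm,c[i].round(0),s[i,4],q.mean(0).round(1),np.ptp(q,axis=0).round(0),img[l==i].mean(0).round(0))
d=load("top0")
for u,v in((265,249),(253,287)):print(plane(d,u,v,5).round(1))
im=d["img"][:,:,::-1]
a=cv2.resize(im[215:315,215:335],None,fx=5,fy=5,interpolation=cv2.INTER_CUBIC)
cv2.imwrite("pics/c1.png",a)
cv2.imwrite("pics/c2.png",cv2.resize(im[260:330,325:465],None,fx=5,fy=5,interpolation=cv2.INTER_CUBIC))
E
```

```text
top0 small [240. 251.] 62 [594.6 167.5  95.6] [20. 19. 15.] [182. 183. 176.]
top0 small [274. 262.] 63 [566.7  86.1  96.9] [19. 19. 12.] [182. 182. 174.]
top0 small [253. 266.] 60 [557.4 135.4  96.3] [17. 22. 15.] [187. 189. 182.]
top0 small [233. 271.] 63 [547.2 183.6  95.7] [19. 19. 14.] [184. 185. 178.]
top0 small [367. 276.] 57 [ 530.1 -133.4   92.7] [19. 19. 12.] [118.  84. 144.]
top0 small [267. 282.] 59 [520.  102.1  96.6] [19. 20. 15.] [187. 187. 180.]
top0 small [396. 299.] 59 [ 475.  -197.7   91.7] [19. 20. 10.] [184. 185. 178.]
top0 small [434. 301.] 18 [ 467.1 -287.1   94.2] [25. 12. 14.] [109. 106. 100.]
top0 small [342. 304.] 55 [464.6 -71.8  92. ] [19. 19. 11.] [192. 192. 186.]
top0 big [442. 302.] 124 [ 465.5 -297.2  128.1] [25. 28. 13.] [189. 190. 182.]
scene0 small [265. 198.] 65 [590.8 164.2  95.9] [22. 21. 16.] [123. 126. 119.]
scene0 small [246. 204.] 65 [543.8 180.3  95.1] [22. 20. 14.] [121. 124. 118.]
scene0 small [262. 211.] 70 [552.8 131.3  95.4] [21. 22. 15.] [120. 123. 116.]
scene0 small [279. 218.] 69 [562.2  82.2  96.4] [20. 20. 15.] [122. 125. 119.]
scene0 small [259. 225.] 75 [515.4  98.3  95.8] [19. 22. 15.] [120. 123. 115.]
scene0 small [338. 273.] 74 [ 526.  -136.5   93. ] [20. 20. 12.] [63. 27. 92.]
scene0 small [295. 275.] 77 [460.9 -75.9  93.1] [19. 19. 12.] [134. 137. 130.]
scene0 small [344. 304.] 85 [ 471.4 -201.1   93.3] [21. 21. 11.] [135. 137. 131.]
scene0 small [380. 338.] 84 [ 455.4 -304.9   94. ] [24. 27. 16.] [97. 98. 92.]
scene0 big [381. 323.] 196 [ 461.  -300.9  129.2] [27. 27. 14.] [141. 143. 136.]
[605.9 117.5   5. ]
[509.8 149.2   5. ]
```

View pics/c1.png

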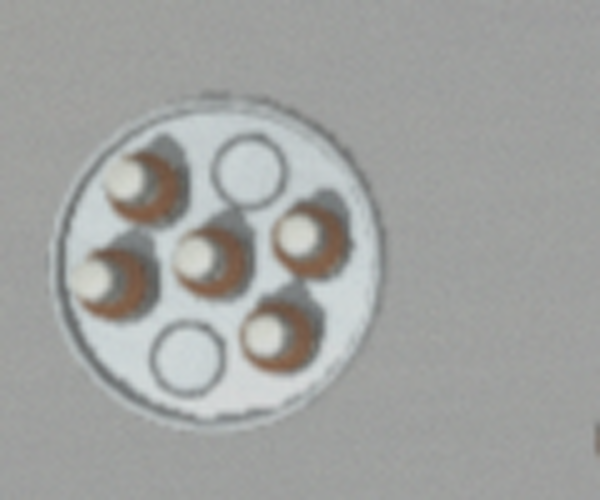

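View pics/c2.png

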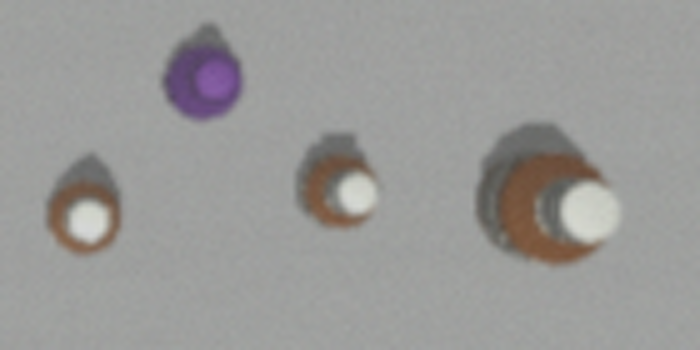

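Both crops confirm the picks. The bottles at (342,303) and (392,297) are small amber bottles with white caps, about 20 mm across and topping out at about 93 mm. The one at (440,302) is big, about 28 mm across and 129 mm high. The dish has two dark rings at (264,249) and (252,286). The two cameras disagree by about 4 mm, so I'll average them and refine with the wrist camera.

```bash
cat > go.py <<'E'
import sys,numpy as np
from workcell import ctrl
from scipy.spatial.transform import Rotation as Ro
def info(tx=None,ty=None,tz=None,jaw=np.arctan2(.947,.319)):
    o=ctrl.get_obs();R=Ro.from_rotvec(o["orientation"]).as_matrix()
    print("t",round(float(o["t"]),2),"tcp",np.round(o["ee_pos"],1),"w",round(float(o["width"]),1),"F",np.round(o["ft_force"],1),"q",np.round(o["qpos"],2))
    print("R",R.round(3).tolist())
    j=np.array([np.cos(jaw),np.sin(jaw),0]); 
    for s in(1,-1):
        v=R.T@(s*j); print("turn",round(float(np.arctan2(-v[1],v[2])),3))
    if tx is not None: print("tool delta",(R.T@(np.array([tx,ty,tz])-o["ee_pos"])).round(1))
if __name__=="__main__": info(*map(float,sys.argv[1:]))
E
python3 go.py 463 -74 200
```

```text
t 0.15 tcp [144.7 607.6 222.1] w 87.9 F [-0.2 -0.8 -0.4] q [ 1.32  0.42  1.63 -0.    1.09 -0.02]
R [[-0.0, -0.973, 0.232], [-0.001, 0.232, 0.973], [-1.0, -0.0, -0.001]]
turn 0.091
turn -3.05
tool delta [  22.8 -467.6 -589.3]
```

Call:
{"op": "send_rows", "data": {
  "rows": [
    [1,-25,-31.5,0],
    [1,-25,-31.5,0],
    [1,-25,-31.5,0],
    [1,-25,-31.5,0],
    [1,-25,-31.5,0],
    [1,-25,-31.5,0],
    [1,-25,-31.5,0],
    [1,-25,-31.5,0]
  ],
  "fingers": 0.7
}}

```text
t: 0.82
ee_pos: [281.6, 312.0, 211.2]
orientation: [-1.042, 1.306, 1.045]
ft_force: [1.3, 1.1, -0.4]
width: 61.9
```

```bash
python3 go.py 463 -74 200
```

```text
t 0.82 tcp [281.6 312.  211.2] w 61.9 F [ 1.3  1.1 -0.4] q [ 0.81  0.13  2.07  0.    0.94 -0.54]
R [[-0.0, -0.975, 0.221], [0.001, 0.221, 0.975], [-1.0, 0.001, 0.001]]
turn 0.102
turn -3.039
tool delta [  10.6 -262.3 -336.4]
```

Call:
{"op": "send_rows", "data": {
  "rows": [
    [1,-25,-32,0],
    [1,-25,-32,0],
    [1,-25,-32,0],
    [1,-25,-32,0],
    [1,-25,-32,0],
    [1,-25,-32,0],
    [1,-25,-32,0],
    [1,-25,-32,0],
    [1,-25,-32,0],
    [1,-20,-25,0.1]
  ]
}}

```text
t: 1.65
ee_pos: [452.1, -61.0, 201.6]
orientation: [-0.969, 1.34, 0.968]
ft_force: [0.3, 1.2, 0.7]
width: 61.2
```

```bash
python3 go.py 463 -74 200
```

```text
t 1.65 tcp [452.1 -61.  201.6] w 61.2 F [0.3 1.2 0.7] q [-0.16  0.2   2.01  0.    0.92 -1.41]
R [[0.004, -0.949, 0.316], [0.002, 0.316, 0.949], [-1.0, -0.003, 0.003]]
turn 0.004
turn -3.138
tool delta [  1.6 -14.4  -8.9]
```

Call:
{"op": "send_rows", "data": {
  "rows": [
    [0,-14,-9,0],
    [0,0,0,0],
    [0,0,0,0]
  ]
}}

```text
t: 1.9
ee_pos: [465.0, -80.9, 201.2]
orientation: [-0.96, 1.344, 0.957]
ft_force: [-0.0, 0.7, -1.2]
width: 61.7
```

```bash
python3 go.py 463 -74 84; python3 - <<'E'
from workcell import ctrl
from h import *
d=ctrl.get_image("wrist"); cv2.imwrite("pics/w1.png",d["img"][:,:,::-1]); np.savez("pics/w1.npz",**d)
P=pts(d);m=((P[...,2]>80)&(P[...,2]<110)&(d["depth"]>0)).astype(np.uint8)
k,l,s,c=cv2.connectedComponentsWithStats(m)
for i in range(1,k):
    if s[i,4]>60:
        q=P[l==i];print(c[i].round(),s[i,4],np.median(q,0).round(1),((q.min(0)+q.max(0))/2).round(1),np.ptp(q,axis=0).round(0))
E
```

```text
t 1.9 tcp [465.  -80.9 201.2] w 61.7 F [-0.   0.7 -1.2] q [-0.2   0.23  1.98  0.    0.93 -1.44]
R [[0.005, -0.945, 0.328], [0.001, 0.328, 0.945], [-1.0, -0.004, 0.003]]
turn -0.01
turn 3.132
tool delta [117.2   4.7   5.5]
[551. 219.] 850 [517.4 100.3  97.6] [519.8 103.3  90.7] [21. 21. 21.]
[329. 225.] 527 [463.4 -70.6  93.5] [464.4 -70.7  88. ] [20. 21. 16.]
[637. 219.] 87 [546.2 176.5  82.2] [548.3 177.7  83.1] [16.  6.  6.]
[598. 248.] 877 [554.6 132.9  96.9] [557.2 136.4  90.5] [22. 21. 21.]
[542. 275.] 726 [562.9  84.9  96.9] [565.8  87.2  90.3] [19. 21. 21.]
[631. 273.] 368 [590.3 161.5  87.3] [594.  167.5  89. ] [20. 18. 18.]
[197. 282.] 532 [ 473.2 -193.7   93.1] [ 475.1 -195.9   87.7] [21. 20. 15.]
[288. 312.] 404 [ 525.8 -129.6   92.9] [ 528.7 -131.9   87.9] [18. 20. 16.]
```

View pics/w1.png

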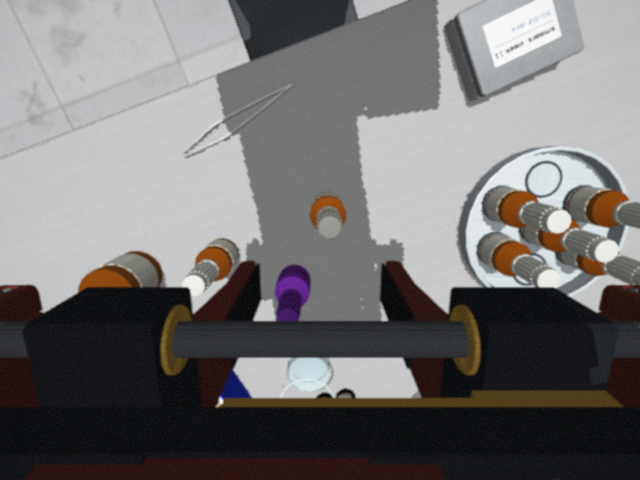

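The wrist view shows bottle A at (328,220), between the fingers. Its position (464,-71) agrees with the top camera, so I'll use the top/wrist values: A (464,-72), B (475,-197), dish centre (557,135).

Call:
{"op": "send_rows", "data": {
  "rows": [
    [0,4,8,0],
    [0,0,0,0],
    [30,0,0,0],
    [35,0,0,0]
  ]
}}

```text
t: 2.28
ee_pos: [466.9, -67.1, 140.7]
orientation: [-0.971, 1.333, 0.954]
ft_force: [-0.2, -0.8, 0.2]
width: 61.2
```

```bash
python3 go.py 464 -72 61
```

```text
t 2.28 tcp [466.9 -67.1 140.7] w 61.2 F [-0.2 -0.8  0.2] q [-0.17  0.32  2.03  0.    0.77 -1.42]
R [[0.017, -0.947, 0.322], [-0.0, 0.322, 0.947], [-1.0, -0.016, 0.005]]
turn -0.003
turn 3.139
tool delta [79.6  2.4 -6. ]
```

Call:
{"op": "send_rows", "data": {
  "rows": [
    [20,2,-5,0],
    [25,0,0,0],
    [20,0,0,0],
    [0,0,0,0],
    [0,0,0,0]
  ]
}}

```text
t: 2.7
ee_pos: [458.8, -63.5, 69.8]
orientation: [-0.976, 1.333, 0.969]
ft_force: [0.2, -0.6, -0.0]
width: 61.6
```

```bash
python3 go.py 464 -72 61
```

```text
t 2.7 tcp [458.8 -63.5  69.8] w 61.6 F [ 0.2 -0.6 -0. ] q [-0.17  0.45  2.08  0.01  0.61 -1.42]
R [[0.009, -0.95, 0.311], [0.002, 0.311, 0.951], [-1.0, -0.008, 0.004]]
turn 0.009
turn -3.133
tool delta [ 8.9 -7.5 -6.5]
```

Call:
{"op": "send_rows", "data": {
  "rows": [
    [9,-7,-6,0],
    [0,0,0,0],
    [0,0,0,0]
  ]
}}

```text
t: 2.95
ee_pos: [465.4, -70.6, 62.8]
orientation: [-0.98, 1.33, 0.969]
ft_force: [-0.1, -0.6, 0.6]
width: 61.4
```

```bash
python3 go.py 464 -72 61
```

```text
t 2.95 tcp [465.4 -70.6  62.8] w 61.4 F [-0.1 -0.6  0.6] q [-0.18  0.47  2.07  0.01  0.59 -1.44]
R [[0.013, -0.952, 0.307], [0.001, 0.307, 0.952], [-1.0, -0.012, 0.005]]
turn 0.012
turn -3.129
tool delta [ 1.8  0.9 -1.7]
```

Aligned within about 2 mm, so I'll close.

Call:
{"op": "send_rows", "data": {
  "rows": [
    [0,0,0,0],
    [0,0,0,0],
    [0,0,0,0],
    [0,0,0,0],
    [0,0,0,0],
    [0,0,0,0],
    [0,0,0,0],
    [0,0,0,0]
  ],
  "fingers": 0
}}

```text
t: 3.62
ee_pos: [467.6, -71.4, 66.0]
orientation: [-0.982, 1.326, 0.964]
ft_force: [-0.3, 0.3, -1.0]
width: 19.4
```

```bash
python3 go.py 464 -72 180
```

```text
t 3.62 tcp [467.6 -71.4  66. ] w 19.4 F [-0.3  0.3 -1. ] q [-0.18  0.46  2.07  0.01  0.6  -1.44]
R [[0.019, -0.951, 0.308], [0.0, 0.308, 0.951], [-1.0, -0.018, 0.006]]
turn 0.011
turn -3.13
tool delta [-114.1    1.3   -1. ]
```

Call:
{"op": "send_rows", "data": {
  "rows": [
    [-15,0,0,0],
    [-30,0,0,0],
    [-30,0,0,0],
    [-30,0,0,0],
    [-15,0,0,0],
    [0,0,0,0]
  ]
}}

```text
t: 4.12
ee_pos: [463.0, -71.0, 188.6]
orientation: [-0.978, 1.331, 0.969]
ft_force: [0.4, -0.1, -1.8]
width: 19.4
```

```bash
python3 go.py 604 119 195
```

```text
t 4.12 tcp [463.  -71.  188.6] w 19.4 F [ 0.4 -0.1 -1.8] q [-0.18  0.24  2.    0.    0.89 -1.44]
R [[0.011, -0.951, 0.308], [0.001, 0.308, 0.951], [-1.0, -0.01, 0.005]]
turn 0.011
turn -3.13
tool delta [ -4.6 -75.6 224.3]
```

Call:
{"op": "send_rows", "data": {
  "rows": [
    [-1,-5,15,0],
    [-1,-9,28,0],
    [-1,-9,28,0],
    [-1,-9,28,0],
    [-1,-9,28,0],
    [-1,-9,28,0],
    [0,-9,28,0],
    [0,-8,22,0],
    [0,0,0,0],
    [0,0,0,0]
  ]
}}

```text
t: 4.95
ee_pos: [590.8, 110.9, 184.8]
orientation: [-0.974, 1.341, 0.972]
ft_force: [0.2, -0.2, -1.1]
width: 19.4
```

```bash
python3 go.py 604 119 195
```

```text
t 4.95 tcp [590.8 110.9 184.8] w 19.4 F [ 0.2 -0.2 -1.1] q [ 0.17  0.43  1.71 -0.    0.99 -1.09]
R [[0.002, -0.95, 0.311], [-0.0, 0.311, 0.95], [-1.0, -0.002, 0.0]]
turn 0.009
turn -3.133
tool delta [-10.2 -10.1  11.8]
```

Call:
{"op": "send_rows", "data": {
  "rows": [
    [-5,-10,11,0.01],
    [0,0,0,0],
    [0,0,0,0]
  ]
}}

```text
t: 5.2
ee_pos: [600.3, 116.5, 185.7]
orientation: [-0.965, 1.352, 0.968]
ft_force: [-0.3, -0.6, -0.7]
width: 19.3
```

```bash
python3 go.py 604 119 180; python3 - <<'E'
from workcell import ctrl
from h import *
for n in("wrist","scene"):
    d=ctrl.get_image(n); cv2.imwrite(f"pics/{n}2.png",d["img"][:,:,::-1]); np.savez(f"pics/{n}2.npz",**d)
E
```

```text
t 5.2 tcp [600.3 116.5 185.7] w 19.3 F [-0.3 -0.6 -0.7] q [ 0.17  0.45  1.68 -0.    1.01 -1.07]
R [[-0.005, -0.947, 0.321], [-0.002, 0.321, 0.947], [-1.0, 0.005, -0.004]]
turn -0.001
turn 3.14
tool delta [ 5.7 -2.8  3.5]
```

View pics/wrist2.png

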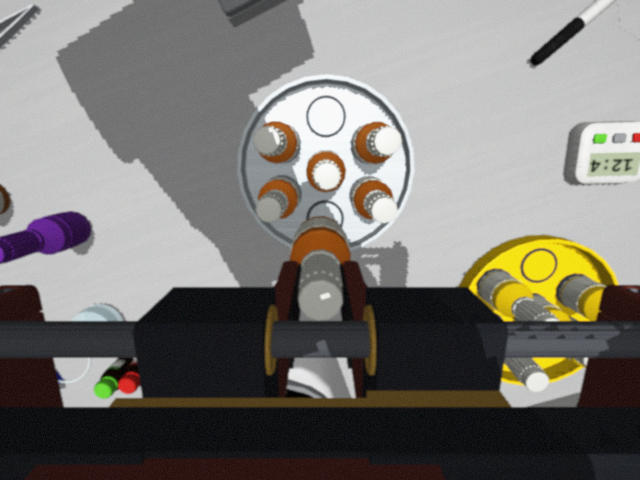

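View pics/scene2.png

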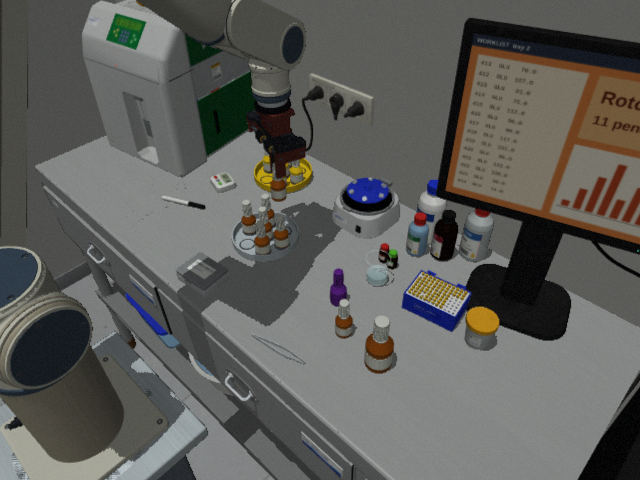

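```bash
python3 - <<'E'
from h import *
d=load("wrist2");P=pts(d)
print("near ring",plane(d,326,116,5).round(1))
def comp(lo,hi,sel=None):
    m=((P[...,2]>lo)&(P[...,2]<hi)&(d["depth"]>0)).astype(np.uint8)
    k,l,s,c=cv2.connectedComponentsWithStats(m)
    for i in range(1,k):
        if s[i,4]>60 and abs(c[i][0]-325)<80 and c[i][1]<330:
            q=P[l==i];print(c[i].round(),s[i,4],np.median(q,0).round(1),((q.min(0)+q.max(0))/2).round(1),np.ptp(q,axis=0).round(0))
comp(80,108)
print('held');
for v in range(222,320,6): print(v,d["depth"][v,321].round(0),P[v,321].round(0))
for v in(300,260,245,235):
    for u in range(285,365,6):pass
    r=P[v,280:366];z=d["depth"][v,280:366];print(v,[(280+i*3,int(zz)) for i,zz in enumerate(z[::3])])
E
```

```text
near ring [510.3 153.7   5. ]
[268. 140.] 717 [520.7 105.5  98.6] [520.2 104.9  90.6] [21. 20. 21.]
[386. 141.] 739 [548.  184.6  98.6] [548.3 185.4  90.6] [21. 20. 20.]
[327. 175.] 625 [557.2 137.2  98.7] [557.9 137.2  90.6] [22. 21. 20.]
[270. 207.] 668 [566.5  89.7  98.5] [567.5  88.4  90.4] [22. 21. 21.]
[382. 208.] 675 [593.5 169.   98.5] [594.8 169.8  90.4] [20. 21. 20.]
held
222 210.0 [580. 125. 142.]
228 197.0 [581. 125. 156.]
234 191.0 [583. 124. 163.]
240 188.0 [585. 123. 166.]
246 184.0 [587. 123. 171.]
252 178.0 [589. 122. 177.]
258 170.0 [589. 122. 186.]
264 162.0 [589. 122. 194.]
270 154.0 [590. 122. 202.]
276 147.0 [590. 122. 209.]
282 144.0 [591. 122. 213.]
288 144.0 [593. 121. 214.]
294 145.0 [596. 120. 213.]
300 145.0 [599. 119. 213.]
306 145.0 [601. 118. 214.]
312 147.0 [604. 117. 213.]
318 148.0 [607. 116. 213.]
300 [(280, 124), (283, 125), (286, 126), (289, 126), (292, 130), (295, 130), (298, 146), (301, 146), (304, 145), (307, 144), (310, 145), (313, 146), (316, 144), (319, 145), (322, 144), (325, 144), (328, 145), (331, 144), (334, 144), (337, 145), (340, 145),
[... 453 characters left out ...]
 [(280, 362), (283, 361), (286, 336), (289, 337), (292, 204), (295, 193), (298, 192), (301, 190), (304, 188), (307, 187), (310, 186), (313, 184), (316, 185), (319, 184), (322, 184), (325, 185), (328, 186), (331, 186), (334, 187), (337, 189), (340, 190), (343, 191), (346, 193), (349, 205), (352, 341), (355, 337), (358, 337), (361, 336), (364, 336)]
235 [(280, 341), (283, 349), (286, 353), (289, 354), (292, 353), (295, 215), (298, 202), (301, 196), (304, 193), (307, 191), (310, 191), (313, 190), (316, 190), (319, 189), (322, 190), (325, 189), (328, 190), (331, 191), (334, 193), (337, 194), (340, 199), (343, 203), (346, 224), (349, 353), (352, 353), (355, 353), (358, 353), (361, 0), (364, 352)]
```

Wrist view: the held bottle is at (322,270), with empty rings at (326,116) and (325,215). In that frame the held bottle is about 6 mm short of the far place, and its underside is 66 mm below the TCP. I'll correct that and descend in stages.

Call:
{"op": "send_rows", "data": {
  "rows": [
    [0,-5,4,0],
    [0,0,0,0],
    [20,0,0,0],
    [20,0,0,0],
    [0,0,0,0]
  ]
}}

```text
t: 5.72
ee_pos: [606.5, 116.3, 146.6]
orientation: [-0.964, 1.349, 0.964]
ft_force: [-1.0, -0.0, -0.9]
width: 19.4
```

```bash
python3 go.py 605.5 119.5 105
```

```text
t 5.72 tcp [606.5 116.3 146.6] w 19.4 F [-1.  -0.  -0.9] q [ 0.17  0.51  1.7  -0.    0.94 -1.07]
R [[-0.002, -0.946, 0.323], [-0.001, 0.323, 0.946], [-1.0, 0.001, -0.002]]
turn -0.004
turn 3.137
tool delta [41.6  1.9  2.8]
```

Call:
{"op": "send_rows", "data": {
  "rows": [
    [0,2,3,0],
    [15,0,0,0],
    [15,0,0,0],
    [10,0,0,0],
    [0,0,0,0]
  ]
}}

```text
t: 6.13
ee_pos: [607.1, 120.2, 109.4]
orientation: [-0.964, 1.346, 0.961]
ft_force: [-0.4, -0.2, -0.9]
width: 19.2
```

```bash
python3 go.py 605.5 119.5 72; python3 - <<'E'
from workcell import ctrl
from h import *
d=ctrl.get_image("wrist");cv2.imwrite("pics/w3.png",d["img"][:,:,::-1]);P=pts(d)
m=((P[...,2]>75)&(P[...,2]<108)&(d["depth"]>0)).astype(np.uint8)
k,l,s,c=cv2.connectedComponentsWithStats(m)
for i in range(1,k):
    if s[i,4]>60 and c[i][1]<330:
        q=P[l==i];print(c[i].round(),s[i,4],((q.min(0)+q.max(0))/2).round(1),np.ptp(q,axis=0).round(0))
for v in range(222,320,6): print(v,P[v,321].round(0))
E
```

```text
t 6.13 tcp [607.1 120.2 109.4] w 19.2 F [-0.4 -0.2 -0.9] q [ 0.18  0.56  1.71 -0.    0.87 -1.06]
R [[0.002, -0.946, 0.324], [-0.001, 0.324, 0.946], [-1.0, -0.002, 0.0]]
turn -0.005
turn 3.137
tool delta [37.4  1.4 -1.1]
[234. 125.] 1699 [520.2 104.5  88. ] [22. 21. 26.]
[401. 126.] 1655 [548.4 185.2  88. ] [22. 20. 26.]
[318. 175.] 1276 [557.9 137.   88.5] [22. 21. 25.]
[239. 220.] 1489 [567.2  88.6  88.1] [21. 21. 26.]
[396. 220.] 1467 [595.  169.7  87.9] [21. 22. 26.]
[320. 246.] 1690 [598.5 123.1  91.5] [24. 34. 33.]
222 [587. 129.  68.]
228 [588. 129.  79.]
234 [590. 128.  87.]
240 [592. 127.  90.]
246 [595. 126.  93.]
252 [596. 126. 101.]
258 [596. 126. 111.]
264 [596. 126. 118.]
270 [596. 126. 126.]
276 [596. 126. 133.]
282 [598. 125. 137.]
288 [600. 124. 137.]
294 [603. 123. 137.]
300 [605. 123. 139.]
306 [608. 122. 138.]
312 [610. 121. 138.]
318 [614. 120. 137.]
```

View pics/w3.png

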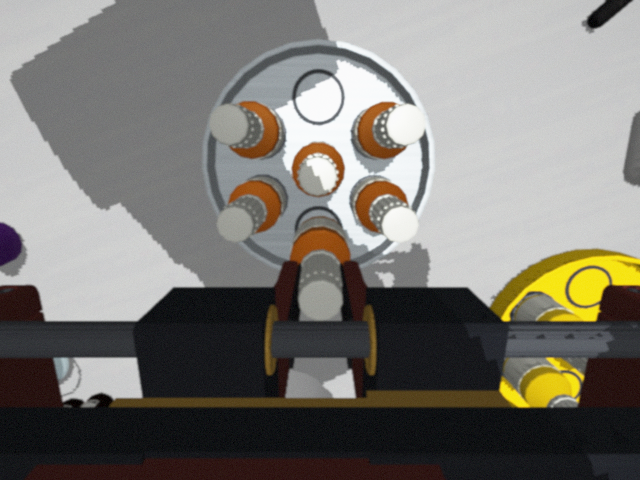

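Call:
{"op": "send_rows", "data": {
  "rows": [
    [10,0,-1,0],
    [10,0,0,0],
    [8,0,0,0],
    [0,0,0,0]
  ]
}}

```text
t: 6.52
ee_pos: [609.4, 119.7, 83.1]
orientation: [-0.966, 1.34, 0.958]
ft_force: [-0.2, 0.0, -0.3]
width: 19.5
```

```bash
python3 go.py 606.5 118.5 71
```

```text
t 6.52 tcp [609.4 119.7  83.1] w 19.5 F [-0.2  0.  -0.3] q [ 0.18  0.59  1.72 -0.    0.82 -1.06]
R [[0.008, -0.946, 0.324], [0.001, 0.324, 0.946], [-1.0, -0.008, 0.003]]
turn -0.005
turn 3.137
tool delta [12.1  2.4 -2.1]
```

Call:
{"op": "send_rows", "data": {
  "rows": [
    [5,2,-1,0],
    [5,0,0,0],
    [0,0,0,0]
  ]
}}

```text
t: 6.77
ee_pos: [607.0, 119.3, 71.7]
orientation: [-0.965, 1.341, 0.958]
ft_force: [-1.2, 0.7, -0.1]
width: 19.4
```

```bash
python3 go.py 606.5 118.5 71
```

```text
t 6.77 tcp [607.  119.3  71.7] w 19.4 F [-1.2  0.7 -0.1] q [ 0.18  0.61  1.73 -0.    0.79 -1.06]
R [[0.008, -0.946, 0.324], [0.0, 0.324, 0.946], [-1.0, -0.007, 0.003]]
turn -0.005
turn 3.137
tool delta [ 0.7  0.2 -0.9]
```

Call:
{"op": "send_rows", "data": {
  "rows": [
    [2,0,0,0],
    [0,0,0,0]
  ]
}}

```text
t: 6.93
ee_pos: [608.1, 119.6, 71.5]
orientation: [-0.966, 1.339, 0.958]
ft_force: [0.2, -0.7, -0.4]
width: 19.7
```

```bash
python3 go.py 606.5 118.5 71;python3 - <<'E'
from workcell import ctrl
from h import *
d=ctrl.get_image("wrist");P=pts(d)
for v in range(246,312,6): print(v,P[v,321].round(0))
E
```

```text
t 6.93 tcp [608.1 119.6  71.5] w 19.7 F [ 0.2 -0.7 -0.4] q [ 0.18  0.61  1.73 -0.    0.79 -1.06]
R [[0.01, -0.946, 0.324], [0.001, 0.324, 0.946], [-1.0, -0.009, 0.004]]
turn -0.005
turn 3.137
tool delta [ 0.5  1.2 -1.5]
246 [596. 126.  55.]
252 [597. 125.  63.]
258 [597. 125.  72.]
264 [597. 125.  80.]
270 [597. 125.  87.]
276 [597. 125.  96.]
282 [598. 125.  99.]
288 [601. 124. 100.]
294 [604. 123.  99.]
300 [606. 122.  99.]
306 [609. 121.  99.]
```

Call:
{"op": "send_rows", "data": {
  "rows": [
    [2,0,0,0],
    [1,0,0,0]
  ]
}}

```text
t: 7.15
ee_pos: [609.0, 119.7, 71.0]
orientation: [-0.966, 1.337, 0.957]
ft_force: [-4.3, -1.0, 10.2]
width: 19.6
```

```bash
python3 go.py 606.5 118.5 71
```

```text
t 7.15 tcp [609.  119.7  71. ] w 19.6 F [-4.3 -1.  10.2] q [ 0.18  0.61  1.73 -0.    0.79 -1.06]
R [[0.012, -0.946, 0.324], [0.001, 0.324, 0.946], [-1.0, -0.011, 0.005]]
turn -0.005
turn 3.137
tool delta [-0.1  2.  -1.9]
```

Floor contact (10 N up), so I'll release. I'm limiting the opening to 0.6 because of the neighbouring caps.

Call:
{"op": "send_rows", "data": {
  "rows": [
    [0,0,0,0],
    [0,0,0,0],
    [0,0,0,0],
    [0,0,0,0],
    [0,0,0,0]
  ],
  "fingers": 0.55
}}

```text
t: 7.57
ee_pos: [609.4, 119.7, 71.3]
orientation: [-0.967, 1.336, 0.956]
ft_force: [-0.7, 0.8, -0.2]
width: 47.2
```

```bash
python3 go.py 606.5 118.5 190
```

```text
t 7.57 tcp [609.4 119.7  71.3] w 47.2 F [-0.7  0.8 -0.2] q [ 0.18  0.61  1.73 -0.    0.79 -1.06]
R [[0.013, -0.946, 0.324], [0.001, 0.324, 0.946], [-1.0, -0.012, 0.005]]
turn -0.005
turn 3.137
tool delta [-118.8    1.    -1.5]
```

Call:
{"op": "send_rows", "data": {
  "rows": [
    [-15,0,0,0],
    [-20,0,0,0],
    [-30,0,0,0],
    [-30,0,0,0],
    [-20,0,0,0],
    [0,0,0,0]
  ]
}}

```text
t: 8.07
ee_pos: [605.8, 119.2, 186.7]
orientation: [-0.965, 1.344, 0.96]
ft_force: [0.4, 0.9, 0.9]
width: 48.2
```

```bash
python3 go.py 475 -197 185;python3 - <<'E'
from workcell import ctrl
from h import *
d=ctrl.get_image("wrist");cv2.imwrite("pics/w4.png",d["img"][:,:,::-1])
E
```

```text
t 8.07 tcp [605.8 119.2 186.7] w 48.2 F [0.4 0.9 0.9] q [ 0.18  0.45  1.68 -0.    1.01 -1.06]
R [[0.005, -0.946, 0.324], [-0.0, 0.324, 0.946], [-1.0, -0.004, 0.001]]
turn -0.005
turn 3.137
tool delta [   1.2   21.3 -341.5]
```

View pics/w4.png

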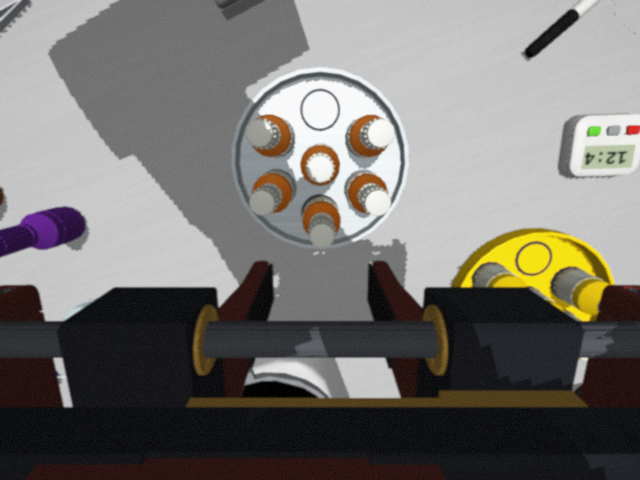

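Wrist view: the first bottle stands upright on its place at (320,225). The other ring, at (320,109), is free. Now bottle B.

Call:
{"op": "send_rows", "data": {
  "rows": [
    [0,2,-25,0],
    [0,2,-38,0],
    [0,2,-38,0],
    [0,2,-38,0],
    [0,2,-38,0],
    [0,2,-38,0],
    [0,2,-38,0],
    [0,2,-38,0],
    [0,2,-30,0],
    [0,0,0,0]
  ],
  "fingers": 0.65
}}

```text
t: 8.95
ee_pos: [473.2, -186.8, 170.2]
orientation: [-0.961, 1.352, 0.978]
ft_force: [0.1, -0.2, 0.3]
width: 56.9
```

```bash
python3 go.py 475 -197 185
```

```text
t 8.95 tcp [ 473.2 -186.8  170.2] w 56.9 F [ 0.1 -0.2  0.3] q [-0.4   0.33  1.92 -0.    0.9  -1.65]
R [[-0.012, -0.948, 0.317], [0.004, 0.317, 0.949], [-1.0, 0.012, -0.0]]
turn 0.003
turn -3.139
tool delta [-14.9  -4.7  -9.1]
```

Call:
{"op": "send_rows", "data": {
  "rows": [
    [0,-4,-9,0],
    [0,0,0,0],
    [0,0,0,0]
  ]
}}

```text
t: 9.2
ee_pos: [472.0, -197.6, 166.7]
orientation: [-0.955, 1.356, 0.98]
ft_force: [-0.3, -0.1, -0.0]
width: 57.2
```

```bash
python3 go.py 475 -197 64;python3 - <<'E'
from workcell import ctrl
from h import *
d=ctrl.get_image("wrist");cv2.imwrite("pics/w5.png",d["img"][:,:,::-1]);P=pts(d)
m=((P[...,2]>75)&(P[...,2]<108)&(d["depth"]>0)).astype(np.uint8)
k,l,s,c=cv2.connectedComponentsWithStats(m)
for i in range(1,k):
    if s[i,4]>60 and c[i][1]<330:
        q=P[l==i];print(c[i].round(),s[i,4],((q.min(0)+q.max(0))/2).round(1),np.ptp(q,axis=0).round(0))
E
```

```text
t 9.2 tcp [ 472.  -197.6  166.7] w 57.2 F [-0.3 -0.1 -0. ] q [-0.42  0.34  1.91 -0.    0.91 -1.66]
R [[-0.017, -0.947, 0.32], [0.007, 0.32, 0.947], [-1.0, 0.018, 0.001]]
turn -0.001
turn 3.141
tool delta [102.6  -4.5   1.4]
[320. 245.] 715 [ 474.6 -197.3   85.6] [20. 22. 21.]
[200. 267.] 1088 [ 465.2 -293.4   91.5] [35. 29. 33.]
[424. 283.] 650 [ 529.5 -131.6   85.3] [20. 19. 20.]
```

View pics/w5.png

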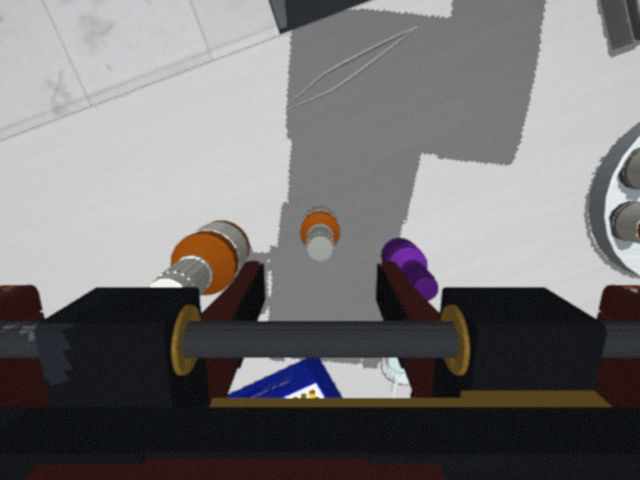

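B is centred at (320,235) between the fingers, and the big and purple bottles are clear of them.

Call:
{"op": "send_rows", "data": {
  "rows": [
    [20,-4,1,0],
    [25,0,0,0],
    [20,0,0,0],
    [0,0,0,0]
  ]
}}

```text
t: 9.58
ee_pos: [479.2, -194.0, 100.6]
orientation: [-0.963, 1.35, 0.981]
ft_force: [-0.5, -0.9, 0.1]
width: 57.0
```

```bash
python3 go.py 475 -197 64
```

```text
t 9.58 tcp [ 479.2 -194.   100.6] w 57.0 F [-0.5 -0.9  0.1] q [-0.41  0.46  1.94 -0.    0.76 -1.66]
R [[-0.012, -0.95, 0.314], [0.005, 0.314, 0.95], [-1.0, 0.013, 0.001]]
turn 0.006
turn -3.136
tool delta [36.6  2.5 -4.2]
```

Call:
{"op": "send_rows", "data": {
  "rows": [
    [15,2,-4,0],
    [20,0,0,0],
    [0,0,0,0],
    [0,0,0,0]
  ]
}}

```text
t: 9.92
ee_pos: [478.1, -193.8, 66.2]
orientation: [-0.968, 1.348, 0.986]
ft_force: [-0.0, 0.9, -0.2]
width: 57.2
```

```bash
python3 go.py 475 -197 64
```

```text
t 9.92 tcp [ 478.1 -193.8   66.2] w 57.2 F [-0.   0.9 -0.2] q [-0.41  0.51  1.95 -0.    0.69 -1.67]
R [[-0.012, -0.951, 0.308], [0.005, 0.307, 0.952], [-1.0, 0.013, 0.001]]
turn 0.012
turn -3.129
tool delta [ 2.2  2.  -4. ]
```

Call:
{"op": "send_rows", "data": {
  "rows": [
    [1,2,-4,0],
    [0,0,0,0],
    [0,0,0,0]
  ]
}}

```text
t: 10.17
ee_pos: [476.7, -196.8, 68.2]
orientation: [-0.971, 1.345, 0.985]
ft_force: [0.4, 0.3, -0.2]
width: 57.0
```

```bash
python3 go.py 475 -197 64
```

```text
t 10.17 tcp [ 476.7 -196.8   68.2] w 57.0 F [ 0.4  0.3 -0.2] q [-0.41  0.51  1.95 -0.    0.69 -1.67]
R [[-0.009, -0.952, 0.306], [0.004, 0.306, 0.952], [-1.0, 0.009, 0.001]]
turn 0.014
turn -3.127
tool delta [ 4.2  1.5 -0.7]
```

Call:
{"op": "send_rows", "data": {
  "rows": [
    [4,1,0,0],
    [0,0,0,0],
    [0,0,0,0],
    [0,0,0,0],
    [0,0,0,0],
    [0,0,0,0],
    [0,0,0,0],
    [0,0,0,0]
  ],
  "fingers": 0
}}

```text
t: 10.83
ee_pos: [477.0, -197.3, 66.4]
orientation: [-0.974, 1.343, 0.981]
ft_force: [0.5, -0.1, -0.1]
width: 19.4
```

```bash
python3 go.py 475 -197 190
```

```text
t 10.83 tcp [ 477.  -197.3   66.4] w 19.4 F [ 0.5 -0.1 -0.1] q [-0.42  0.51  1.96 -0.    0.68 -1.67]
R [[-0.005, -0.952, 0.306], [0.002, 0.306, 0.952], [-1.0, 0.005, 0.0]]
turn 0.014
turn -3.128
tool delta [-123.6    2.6   -0.2]
```

Call:
{"op": "send_rows", "data": {
  "rows": [
    [-15,0,0,0],
    [-30,0,0,0],
    [-35,0,0,0],
    [-35,0,0,0],
    [-15,0,0,0],
    [0,0,0,0]
  ]
}}

```text
t: 11.33
ee_pos: [475.5, -196.7, 199.0]
orientation: [-0.968, 1.347, 0.987]
ft_force: [-0.2, -0.5, -0.6]
width: 19.3
```

```bash
python3 go.py 510 152 195
```

```text
t 11.33 tcp [ 475.5 -196.7  199. ] w 19.3 F [-0.2 -0.5 -0.6] q [-0.42  0.3   1.88 -0.    0.97 -1.67]
R [[-0.012, -0.952, 0.306], [0.005, 0.306, 0.952], [-1.0, 0.013, 0.001]]
turn 0.014
turn -3.128
tool delta [  5.5  73.9 342.5]
```

Call:
{"op": "send_rows", "data": {
  "rows": [
    [-1,4,18,0.01],
    [-1,8,35,0],
    [-1,8,35,0],
    [-1,8,35,0],
    [-1,8,35,0],
    [0,8,35,0],
    [0,8,35,0],
    [0,8,35,0],
    [0,8,35,0],
    [0,8,32,0]
  ]
}}

```text
t: 12.17
ee_pos: [505.8, 148.1, 195.6]
orientation: [-0.952, 1.363, 0.972]
ft_force: [-0.2, -0.1, -0.8]
width: 19.5
```

```bash
python3 go.py 510 152 190
```

```text
t 12.17 tcp [505.8 148.1 195.6] w 19.5 F [-0.2 -0.1 -0.8] q [ 0.26  0.32  1.86  0.01  0.98 -0.98]
R [[-0.018, -0.945, 0.327], [0.002, 0.327, 0.945], [-1.0, 0.018, -0.004]]
turn -0.008
turn 3.133
tool delta [ 5.5 -2.8  5.1]
```

Call:
{"op": "send_rows", "data": {
  "rows": [
    [5,-2,4,-0.01],
    [0,0,0,0],
    [0,0,0,0]
  ]
}}

```text
t: 12.42
ee_pos: [507.5, 156.9, 186.5]
orientation: [-0.965, 1.359, 0.988]
ft_force: [0.2, -1.0, -0.7]
width: 19.6
```

```bash
python3 go.py 510 152 190; cat > look.py <<'E'
import sys
from workcell import ctrl
from h import *
d=ctrl.get_image("wrist");cv2.imwrite(f"pics/{sys.argv[1]}.png",d["img"][:,:,::-1]);P=pts(d)
m=((P[...,2]>75)&(P[...,2]<104)&(d["depth"]>0)).astype(np.uint8)
k,l,s,c=cv2.connectedComponentsWithStats(m)
for i in range(1,k):
    if s[i,4]>60 and c[i][1]<330:
        q=P[l==i];print(c[i].round(),s[i,4],((q.min(0)+q.max(0))/2).round(1),np.ptp(q,axis=0).round(0))
for v in range(228,312,6): print(v,P[v,321].round(0))
E
python3 look.py w6
```

```text
t 12.42 tcp [507.5 156.9 186.5] w 19.6 F [ 0.2 -1.  -0.7] q [ 0.27  0.34  1.85  0.01  0.97 -0.99]
R [[-0.022, -0.951, 0.31], [0.001, 0.31, 0.951], [-1.0, 0.022, -0.005]]
turn 0.01
turn -3.132
tool delta [-3.6 -3.8 -3.9]
[263. 270.] 714 [519.3 105.   87.7] [20. 20. 25.]
[371. 271.] 571 [547.2 187.9  87.9] [20. 18. 25.]
228 [489. 165. 150.]
234 [490. 164. 161.]
240 [493. 164. 165.]
246 [495. 163. 168.]
252 [497. 162. 175.]
258 [497. 162. 186.]
264 [497. 162. 196.]
270 [497. 162. 204.]
276 [498. 162. 209.]
282 [498. 162. 215.]
288 [501. 161. 214.]
294 [504. 160. 214.]
300 [507. 159. 214.]
306 [509. 158. 214.]
```

View pics/w6.png

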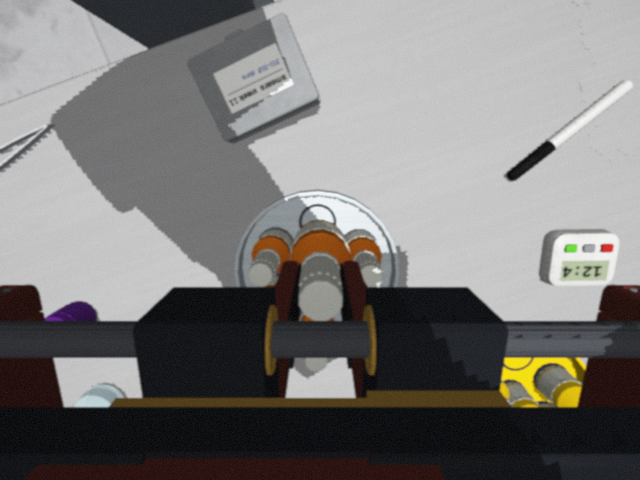

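The held bottle is about 6.5 mm off the near ring (318,218). I'll correct that and descend in stages.

Call:
{"op": "send_rows", "data": {
  "rows": [
    [0,-5,-4,0],
    [0,0,0,0],
    [15,0,0,0],
    [20,0,0,0],
    [0,0,0,0]
  ]
}}

```text
t: 12.88
ee_pos: [511.0, 144.1, 151.0]
orientation: [-0.959, 1.362, 0.98]
ft_force: [-0.7, -0.4, -1.8]
width: 19.3
```

```bash
python3 go.py 511 151.5 110
```

```text
t 12.88 tcp [511.  144.1 151. ] w 19.3 F [-0.7 -0.4 -1.8] q [ 0.25  0.39  1.88  0.01  0.89 -1.  ]
R [[-0.021, -0.948, 0.318], [0.001, 0.318, 0.948], [-1.0, 0.02, -0.006]]
turn 0.001
turn -3.141
tool delta [41.   1.6  7.3]
```

Call:
{"op": "send_rows", "data": {
  "rows": [
    [0,1,7,0],
    [0,0,0,0],
    [0,0,0,0]
  ]
}}

```text
t: 13.13
ee_pos: [513.1, 149.2, 152.3]
orientation: [-0.955, 1.364, 0.977]
ft_force: [-0.2, -0.3, 0.4]
width: 19.3
```

```bash
python3 go.py 511 151.5 110
```

```text
t 13.13 tcp [513.1 149.2 152.3] w 19.3 F [-0.2 -0.3  0.4] q [ 0.26  0.4   1.87  0.01  0.9  -0.99]
R [[-0.021, -0.946, 0.322], [0.001, 0.322, 0.947], [-1.0, 0.02, -0.006]]
turn -0.003
turn 3.138
tool delta [42.3  1.8  1.7]
```

Call:
{"op": "send_rows", "data": {
  "rows": [
    [10,1,2,0],
    [15,0,0,0],
    [15,0,0,0],
    [0,0,0,0]
  ]
}}

```text
t: 13.47
ee_pos: [514.7, 152.6, 113.6]
orientation: [-0.957, 1.356, 0.974]
ft_force: [-0.5, 0.4, -0.8]
width: 19.5
```

```bash
python3 go.py 511 151.5 110; python3 look.py w7
```

```text
t 13.47 tcp [514.7 152.6 113.6] w 19.5 F [-0.5  0.4 -0.8] q [ 0.26  0.46  1.89  0.01  0.81 -0.99]
R [[-0.013, -0.946, 0.323], [0.003, 0.323, 0.947], [-1.0, 0.014, -0.001]]
turn -0.004
turn 3.138
tool delta [ 3.7  3.1 -2.3]
[320. 245.] 1492 [506.6 154.8  89.5] [23. 35. 29.]
[248. 281.] 306 [515.1 106.3  84.6] [12. 18. 19.]
[386. 282.] 289 [541.9 187.6  84.3] [ 9. 18. 18.]
228 [497. 161.  77.]
234 [498. 160.  88.]
240 [500. 160.  92.]
246 [502. 159.  97.]
252 [504. 158. 104.]
258 [504. 158. 112.]
264 [504. 158. 122.]
270 [504. 158. 131.]
276 [505. 158. 135.]
282 [506. 157. 141.]
288 [508. 157. 141.]
294 [511. 156. 141.]
300 [513. 155. 141.]
306 [516. 154. 141.]
```

View pics/w7.png

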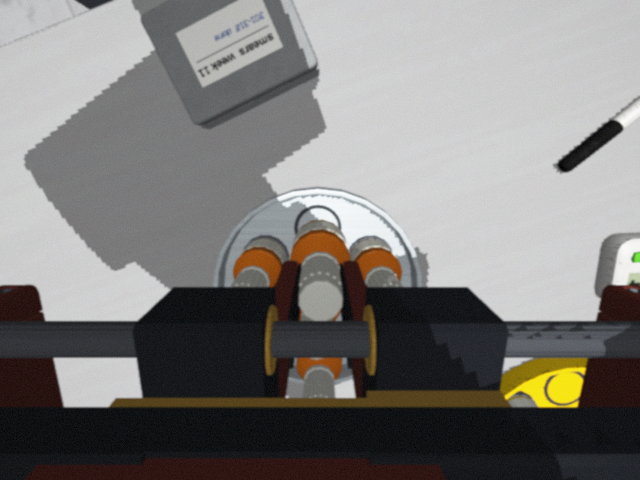

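Call:
{"op": "send_rows", "data": {
  "rows": [
    [0,3,-2,0],
    [0,0,0,0],
    [10,0,0,0],
    [10,0,0,0],
    [0,0,0,0]
  ]
}}

```text
t: 13.93
ee_pos: [513.2, 152.7, 96.1]
orientation: [-0.958, 1.35, 0.971]
ft_force: [-0.2, 0.1, -0.4]
width: 19.1
```

```bash
python3 go.py 511.5 151.3 71
```

```text
t 13.93 tcp [513.2 152.7  96.1] w 19.1 F [-0.2  0.1 -0.4] q [ 0.26  0.48  1.9   0.01  0.76 -0.99]
R [[-0.007, -0.947, 0.322], [0.005, 0.322, 0.947], [-1.0, 0.008, 0.002]]
turn -0.003
turn 3.139
tool delta [25.1  0.9 -2. ]
```

Call:
{"op": "send_rows", "data": {
  "rows": [
    [7,1,-2,0],
    [8,0,0,0],
    [5,0,0,0],
    [0,0,0,0]
  ]
}}

```text
t: 14.27
ee_pos: [511.0, 151.0, 73.5]
orientation: [-0.958, 1.351, 0.972]
ft_force: [-1.0, 0.2, -0.4]
width: 19.5
```

```bash
python3 go.py 511.5 151.3 71; python3 look.py w8
```

```text
t 14.27 tcp [511.  151.   73.5] w 19.5 F [-1.   0.2 -0.4] q [ 0.26  0.52  1.92  0.01  0.71 -0.99]
R [[-0.008, -0.947, 0.322], [0.005, 0.322, 0.947], [-1.0, 0.009, 0.002]]
turn -0.003
turn 3.139
tool delta [ 2.4 -0.4  0.5]
[320. 286.] 3308 [509.9 155.6  89.5] [30. 36. 29.]
228 [493. 159.  39.]
234 [494. 159.  48.]
240 [496. 158.  52.]
246 [499. 157.  56.]
252 [500. 157.  62.]
258 [501. 156.  71.]
264 [500. 156.  81.]
270 [500. 156.  90.]
276 [501. 156.  96.]
282 [502. 156. 101.]
288 [505. 155. 100.]
294 [507. 154. 101.]
300 [510. 153. 101.]
306 [512. 152. 101.]
```

Well centred, with the underside about 2 mm above the floor.

Call:
{"op": "send_rows", "data": {
  "rows": [
    [2,0,0,0],
    [2,0,0,0]
  ]
}}

```text
t: 14.48
ee_pos: [511.9, 151.1, 71.1]
orientation: [-0.958, 1.35, 0.971]
ft_force: [-7.6, -4.5, 39.1]
width: 19.4
```

```bash
python3 go.py 511.5 151.3 71
```

```text
t 14.48 tcp [511.9 151.1  71.1] w 19.4 F [-7.6 -4.5 39.1] q [ 0.26  0.52  1.92  0.01  0.71 -0.99]
R [[-0.007, -0.947, 0.322], [0.005, 0.322, 0.947], [-1.0, 0.008, 0.002]]
turn -0.003
turn 3.139
tool delta [0.1 0.5 0.1]
```

Call:
{"op": "send_rows", "data": {
  "rows": [
    [0,0,0,0]
  ]
}}

```text
t: 14.57
ee_pos: [512.4, 151.1, 71.8]
orientation: [-0.959, 1.349, 0.971]
ft_force: [1.5, 0.2, -0.4]
width: 19.8
```

Call:
{"op": "send_rows", "data": {
  "rows": [
    [0,0,0,0],
    [0,0,0,0],
    [0,0,0,0],
    [0,0,0,0],
    [0,0,0,0]
  ],
  "fingers": 0.55
}}

```text
t: 14.98
ee_pos: [513.4, 151.5, 72.6]
orientation: [-0.959, 1.346, 0.97]
ft_force: [-0.3, 0.1, 0.3]
width: 47.3
```

```bash
python3 go.py 511.5 151.3 190
```

```text
t 14.98 tcp [513.4 151.5  72.6] w 47.3 F [-0.3  0.1  0.3] q [ 0.26  0.52  1.91  0.01  0.71 -0.99]
R [[-0.004, -0.947, 0.322], [0.005, 0.322, 0.947], [-1.0, 0.005, 0.004]]
turn -0.003
turn 3.139
tool delta [-117.4    2.4   -0.3]
```

Lift, then move back toward −y so the cameras see the dish.

Call:
{"op": "send_rows", "data": {
  "rows": [
    [-15,0,0,0],
    [-20,0,0,0],
    [-30,0,0,0],
    [-35,0,0,0],
    [-30,0,0,0],
    [0,0,0,0]
  ]
}}

```text
t: 15.48
ee_pos: [511.7, 150.2, 204.5]
orientation: [-0.958, 1.355, 0.974]
ft_force: [-0.3, 1.0, 1.0]
width: 48.3
```

Call:
{"op": "send_rows", "data": {
  "rows": [
    [0,8,-25,0],
    [0,10,-35,0],
    [0,10,-35,0],
    [0,10,-35,0],
    [0,10,-35,0],
    [0,10,-30,0],
    [0,0,0,0],
    [0,0,0,0],
    [0,0,0,0]
  ]
}}

```text
t: 16.23
ee_pos: [389.9, -19.9, 203.8]
orientation: [-0.96, 1.348, 0.973]
ft_force: [-0.0, 0.2, 0.2]
width: 48.1
```

```bash
python3 go.py; python3 - <<'E'
from workcell import ctrl
from h import *
for n in("top","scene"):
    d=ctrl.get_image(n);P=pts(d)
    cv2.imwrite(f"pics/{n}9.png",d["img"][:,:,::-1])
    for lo,hi in((86,104),(120,140)):
        m=((P[...,2]>lo)&(P[...,2]<hi)&(d["depth"]>0)&(P[...,0]>400)&(P[...,0]<640)&(P[...,1]<220)&(P[...,1]>-330)).astype(np.uint8)
        k,l,s,c=cv2.connectedComponentsWithStats(m)
        for i in range(1,k):
            if s[i,4]>=20:
                q=P[l==i];print(n,c[i].round(),s[i,4],q.mean(0).round(1),np.ptp(q,axis=0).round(0))
    if n=="top": cv2.imwrite("pics/c9.png",cv2.resize(d["img"][215:315,215:335,::-1],None,fx=5,fy=5,interpolation=cv2.INTER_CUBIC))
E
```

```text
t 16.23 tcp [389.9 -19.9 203.8] w 48.1 F [-0.   0.2  0.2] q [-0.09  0.1   2.13  0.01  0.92 -1.33]
R [[-0.006, -0.948, 0.32], [0.005, 0.32, 0.948], [-1.0, 0.008, 0.003]]
turn -0.0
turn 3.141
top [260. 246.] 60 [605.1 119.8  96.5] [20. 18. 15.]
top [240. 251.] 63 [594.6 167.3  96.3] [19. 18. 16.]
top [274. 262.] 64 [566.7  86.1  96.2] [19. 19. 17.]
top [253. 266.] 61 [557.3 135.2  96.4] [19. 22. 16.]
top [233. 271.] 64 [547.6 183.7  96.3] [19. 19. 13.]
top [367. 276.] 57 [ 530.3 -133.3   92. ] [17. 19. 11.]
top [268. 282.] 61 [519.8 102.1  96.5] [19. 21. 15.]
top [247. 286.] 64 [511.5 150.9  96.5] [19. 19. 16.]
top [442. 302.] 126 [ 465.4 -297.1  127.6] [27. 27. 11.]
scene [265. 198.] 66 [591.1 163.8  96.2] [22. 20. 17.]
scene [281. 204.] 71 [600.6 117.1  95.6] [24. 22. 17.]
scene [279. 218.] 69 [562.8  81.9  95.7] [22. 23. 15.]
scene [338. 273.] 75 [ 526.1 -136.6   92.9] [21. 19. 13.]
scene [380. 338.] 102 [ 454.9 -304.8   94.5] [22. 25. 18.]
scene [381. 323.] 197 [ 460.8 -300.9  129. ] [28. 27. 14.]
```

View pics/scene9.png

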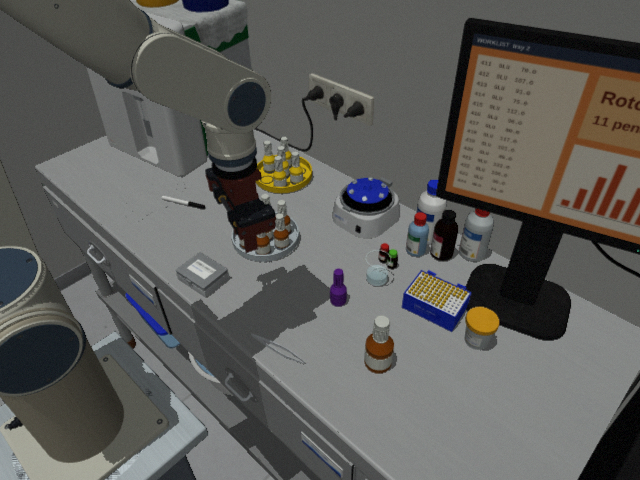

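View pics/c9.png

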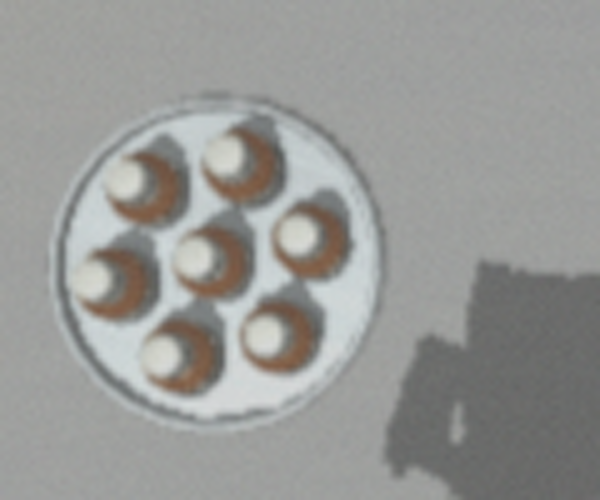

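The top view shows all seven bottles standing in the dish. The two new caps, at (605.1,119.8) and (511.5,150.9), lie within 2 mm of their places at the same height as the fixed ones. The big bottle is unmoved at (465,-297). The arm is clear, so I'm handing in.

```bash
python3 -c "
from workcell import ctrl
print(ctrl.close_job())"
```

```text
the job is handed in; nothing more can be done
None
```

Both small dropper bottles now stand upright in the dish's two empty places, so all seven of the set are in it. I gripped each by its cap, lowered it until it touched the dish floor, and then released it. The job was handed in at about 16 s of the 56 s allowed.

**Last checks (top camera):** the two new caps are within about 2 mm of the centres of their places. They are at the same height as the fixed bottles' caps. The big dropper is unmoved to within about 0.2 mm, and the purple bottle is still in place too. The arm was clear and the force near zero.

**What disagreed or went less well:**
- **Camera offset:** the scene camera read about 4 mm off from the top and wrist cameras in x and y throughout. I went with the top and wrist cameras, which agreed.
- **Second set-down:** this one was firmer than planned, with a brief 39 N reading at the wrist as the bottle met the floor. It fell away before I released, and the bottle was not dropped.
- **Blocked view:** in the last scene picture the arm hid part of the dish. The near bottle's position is therefore confirmed only from the top view.

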